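# Hold a lacquer plate up to the catalogue camera

### The job

Take the blue lacquer plate off its wire stand and hold it up for the camera on the tripod: in the air 20 cm in front of the lens, centred on the lens, the painting upright and the painted face square to the lens. Do not touch the camera or tripod, do not let the plate drop to the counter, and leave the red plate, the vase and the jewellery box where they are. Finish while still holding the plate steady there; do not put it down.

Things in the scene. Friction and masses are not known exactly. Their poses are not given: they have to be found in the camera images.
- blue_plate: Plate to present: flat deep blue lacquered disc, diameter 170 mm, 8 mm thick (0.13-0.25 kg), white blossoms on the face, black disc on the back. Origin in its middle; x points out of the painted face, z up the painting. It starts leaning back 0.30 rad on its stand, face to the far side (+x, turned up to 0.35 rad), centre 125 mm, top edge 206 mm high; the wires end 60 mm below its top edge.
- blue_stand: Dark wire easel under the blue plate; it stays put. Origin on the counter under the plate's centre, x the way the plate faces. The plate only rests on it: two wire seats at y = +-42 mm carry the rim, with upturned ends 18 mm high in front, and two wires lean back 0.30 rad behind it; it lifts out along its own z or straight up.
- red_plate: A red plate of the same make and size, on a stand of the same kind beside the blue one (either may be the left one). Same axes and origin as the blue plate. To be left alone.
- tripod: Black three-legged table tripod with the camera; it stays put and must not be touched. Legs reach 93 mm from its axis. Origin on the counter under the axis; x the way the lens looks. The camera is a black box 116 mm wide, 68 mm high, lens barrel 60 mm in diameter; it reaches 58 mm above the lens axis.
- lens (a point): Centre of the lens's front glass, 65 mm ahead of the tripod's axis, 165 to 205 mm above the counter. Its x points level out of the lens along the line of sight (towards the middle of the counter, -y of the room turned by up to 0.3 rad), z up.
- focus (a point): The point in the air 200 mm straight in front of the lens glass, on its line of sight, where the middle of the plate belongs. Same axes as lens.
- vase: Orange-red vase with white blossoms, 170 mm high, 100 mm wide at the belly, standing loose beyond the plates, between them. Origin at the middle of its underside. To be left alone.
- jewel_box: Low dark red lacquer box with a black flowered lid, 90 x 130 x 60 mm high, standing loose on the robot's side of the counter. Origin at the middle of its underside. To be left alone.

How it is judged:
By the outcome, as a careful person would: the job done as asked, in the order asked, and still so for the second after the job is handed in, while the arm keeps its last pose, push and grip.
It also fails if it takes over 45 s, if anything falls off the work surface, if the arm or the gripper's body presses on something with over 40 N, if the wrist force passes 120 N, or if a joint passes its speed limit or range.

### The arm

A 6-joint arm with a two-finger parallel gripper is mounted at the origin on the work surface. World frame = base frame: x ahead of the robot, y to its left, z up, the work surface at z = 0. Lengths are in m, angles in degrees, forces in N, time in s.
With the tool pointing down it reaches from about 0.35 to 0.875 m from the base axis. Payload 4.2 kg.
Tool frame: the origin (TCP) lies midway between the tips of the shut fingers; the grasp point (between the pads) lies 19 mm behind it; z points along the fingers, y is the line along which they close (so a half turn about z gives the same grasp; the last joint's range is limited). The gripper opens to 87 mm and grips with 3 to 60 N. Pads are 19 mm wide; open, the fingers measure 117 mm over their backs; the gripper's body (75 mm by 190 mm) begins 51 mm behind the grasp point.
Start: joints at [-52.506, 22.042, 0.453, 0, -68.411, -14.817], TCP at [0.241, -0.577, 0.223] pointing down, gripper open.
Joint ranges: [-179.83, 179.83], [-69.29, 118.12], [-61.27, 80.66], [-181.25, 117.63], [-171.15, -9.14], [-177.46, 177.46]. Speed limits (degrees/s): [159.86, 159.86, 180, 180, 180, 180].

### API

Orientations are given as a 3x3 rotation matrix whose columns are the frame's x, y, z axes.
In Python, from station import r, capture, sense gives the robot as it stands (r), with the cameras as plain functions and the readings as plain functions.
- The arm moves only by the tool steer_hand, called after ">>>" as name(argument=value, ...) on one line, values as JSON. Schema: {"type":"object","properties":{"ticks":{"type":"object","properties":{"finger_gap":{"type":"array","items":{"type":"number"},"minItems":1,"maxItems":8},"tx":{"type":"array","items":{"type":"number"},"minItems":1,"maxItems":8},"ty":{"type":"array","items":{"type":"number"},"minItems":1,"maxItems":8},"tz":{"type":"array","items":{"type":"number"},"minItems":1,"maxItems":8},"rx":{"type":"array","items":{"type":"number"},"minItems":1,"maxItems":8},"ry":{"type":"array","items":{"type":"number"},"minItems":1,"maxItems":8},"rz":{"type":"array","items":{"type":"number"},"minItems":1,"maxItems":8}},"additionalProperties":false,"required":["finger_gap","tx","ty","tz","rx","ry","rz"]},"only":{"type":"string"},"quiet":{"type":"boolean"},"lines":{"type":"string"}},"required":["ticks"],"additionalProperties":false}. ticks is an object with one list for each field, all of the same length, 1 to 8, a row being the entries at one place: finger_gap (the opening from 0.0 (shut) to 1.0 (fully open)), tx, ty, tz (the shift in parts of the range, where 1.0 means 0.4 m), rx, ry, rz (a rotation vector in normalised numbers (1 is pi/2 rad)); each row is the pose to reach, as a shift and turn from the pose commanded when the call began, along the tool's axes at that moment; what a row does not reach only later rows make up. A row lasts 1/10 s, in which the tool goes at most 0.05 m and 8.59 degrees, less where a joint would pass 70% of its speed; a pose out of reach is approached as far as the arm can. The fingers move at their own pace and stop on an object; the grip force is fixed at half the most. Time passes only in rows, so rows that do not move let the fingers close. The tool returns the time, the measured TCP pose, the force, the opening and the grip force at its end. only (a regular expression) keeps the lines of the reply that match it, lines (a string "A,B") keeps lines A to B, and quiet returns only ok. Input that does not fit is refused with a message, and nothing moves.
- sense(): the state, without advancing time (a new reading comes with each control period).
- capture(name): name is "scene" or "top" or "wrist"; returns a dict with "pixels" (420x560x3 uint8, red, green, blue), "z_map" (420x560 float32, m along the optical axis (not along the pixel's ray), 0 where there is no reading), "K" (3x3 intrinsics, pixels), "world_from_camera" (4x4, takes a point from camera to world coordinates). Camera axes: x right, y up, looking along -z (the intrinsics and any distortion apply to the point x, -y, -z); pixel columns grow to the right and rows downward; lengths in m; the calibration is good to about 2 mm. A picture is of the moment at which its call begins.
- r.finish_job(): hands the job in; it is judged then, once.
The state is a dict: "time_s": time; "joints": joint angles; "joint_velocities": joint speeds; "effort": joint torques, N m; "tcp_pos": TCP position; "ee_rot": TCP orientation; "wrist_force": force on the tool from outside, world axes, zero at the start; "moment": the same for the moment, N m; "gripper_width": opening from 0.0 (shut) to 1.0 (fully open); "gripper_force": force on a finger pad.
Only numpy, scipy, OpenCV 4.12 (cv2) and the standard library are available. Lean on these libraries where they do the work, as an engineer would, in place of code of your own. Each camera call takes 0.05 s, during which the arm holds its last target. There are 200 camera calls.

## Working session

There is one attempt and no reset: what is moved stays moved. The work goes in short steps, Python scripts to look and compute and a tool call to move; the robot and the scene stay as the last step left them, time stands still between calls to the robot, and variables do not carry over. Pictures are saved under pics/ and viewed, at most 10 in all, crops included, and the job is handed in when it is done.

```bash
ls; mkdir -p pics
```

Run:
```python
from station import r, capture, sense
import cv2,numpy as np
for n in("scene","top"):
    c=capture(n); cv2.imwrite(f"pics/{n}.png",c["pixels"][:,:,::-1]); np.savez(f"{n}.npz",**c)
    print(n,c["K"].tolist(),np.round(c["world_from_camera"],3).tolist())
s=sense();print(s["time_s"],s["tcp_pos"],np.round(s["ee_rot"],3).tolist())
```

```text
pics
station.py
scene [[481.8594356600715, 0.0, 272.6855628582648], [0.0, 481.8594356600715, 210.3278593226211], [0.0, 0.0, 1.0]] [[0.559, -0.611, 0.561, 1.196], [0.829, 0.418, -0.371, -0.344], [-0.008, 0.672, 0.74, 0.963], [0.0, 0.0, 0.0, 1.0]]
top [[395.2951516801517, 0.0, 284.48165362326137], [0.0, 395.2951516801517, 205.9572907297143], [0.0, 0.0, 1.0]] [[0.031, 0.973, -0.229, 0.322], [-1.0, 0.031, -0.005, 0.077], [0.002, 0.229, 0.973, 1.151], [0.0, 0.0, 0.0, 1.0]]
0.1 [ 0.24077285 -0.57617043  0.22156335] [[-0.923, -0.385, -0.001], [-0.385, 0.923, 0.002], [0.0, 0.002, -1.0]]
```

View pics/scene.png

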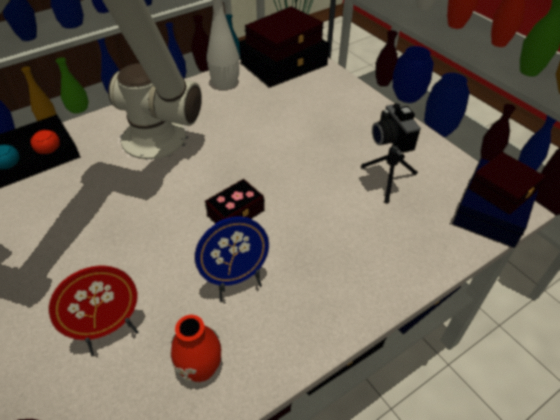

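View pics/top.png

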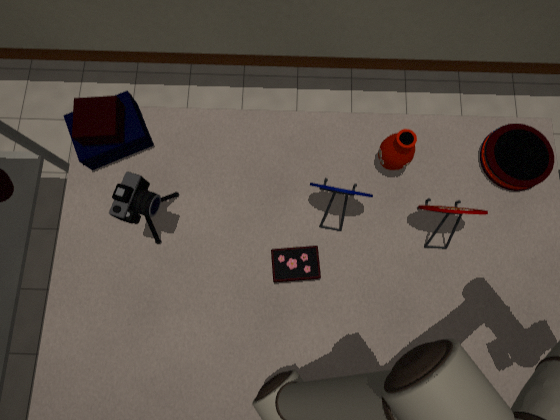

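The scene view shows the blue plate at (232,251), the camera at (395,130) with its lens at about (378,132), the vase at (196,350) and the box at (235,203). The top view shows the blue plate at (341,190), the camera at (135,200) and its lens at about (153,204).

Create h.py:
```python
import numpy as np,cv2
def cloud(c):
    z=c["z_map"];K=c["K"];v,u=np.mgrid[:z.shape[0],:z.shape[1]]
    P=np.stack([(u-K[0,2])/K[0,0]*z,-(v-K[1,2])/K[1,1]*z,-z],-1)
    T=c["world_from_camera"];return P@T[:3,:3].T+T[:3,3]
def ray(c,u,v):
    K=c["K"];T=c["world_from_camera"];d=np.array([(u-K[0,2])/K[0,0],-(v-K[1,2])/K[1,1],-1.])
    d=T[:3,:3]@d;return T[:3,3],d/np.linalg.norm(d)
def tri(*rs):
    A=sum(np.eye(3)-np.outer(d,d) for o,d in rs);b=sum((np.eye(3)-np.outer(d,d))@o for o,d in rs);return np.linalg.solve(A,b)
def project(c,P):
    T=c["world_from_camera"];q=(np.atleast_2d(P)-T[:3,3])@T[:3,:3];K=c["K"]
    return np.c_[K[0,0]*q[:,0]/-q[:,2]+K[0,2],-K[1,1]*q[:,1]/-q[:,2]+K[1,2]]
def plane(P):
    for _ in range(5):
        m=P.mean(0);n=np.linalg.svd(P-m,full_matrices=False)[2][2];e=(P-m)@n
        P=P[abs(e)<max(.004,2*e.std())]
    return m,n,e.std()
```

Run:
```python
from h import *
s=dict(np.load("scene.npz"));t=dict(np.load("top.npz"))
P=cloud(s);p=s["pixels"].astype(int)
m=np.zeros(P.shape[:2],bool);m[210:295,188:278]=1
blue=m&(p[:,:,2]>p[:,:,0]+25)&(p[:,:,2]>50)
blue=cv2.morphologyEx(blue.astype(np.uint8),cv2.MORPH_CLOSE,np.ones((9,9)))
cs,_=cv2.findContours(blue,0,2);k=max(cs,key=cv2.contourArea)
el=cv2.fitEllipse(cv2.convexHull(k));print("ellipse",el)
er=cv2.erode(blue,np.ones((5,5)))>0
Q=P[er&(s["z_map"]>0)];c,n,e=plane(Q);n*=np.sign(n[0]);print("plane",c,n,e,"yaw",np.arctan2(n[1],n[0]),"lean",np.arcsin(n[2]))
o,d=ray(s,*el[0]);C=o+d*((c-o)@n)/(d@n);print("face centre",C)
# extents
H=k[:,0,:];pts=[]
for u,v in H:
    o,d=ray(s,u,v);pts.append(o+d*((c-o)@n)/(d@n))
pts=np.array(pts);up=np.array([0,0,1])-n*n[2];up/=np.linalg.norm(up);lat=np.cross(n,up)
(cx,cy),R=cv2.minEnclosingCircle(np.c_[(pts-C)@lat,(pts-C)@up].astype(np.float32));print("circle",cx,cy,R)
# camera points
for nm,c_,box in(("scene",s,(95,205,355,425)),("top",t,(165,250,100,185))):
    X=cloud(c_);a=np.zeros(X.shape[:2],bool);a[box[0]:box[1],box[2]:box[3]]=1
    Y=X[a&(c_["z_map"]>0)];Y=Y[(Y[:,2]>.12)&(Y[:,2]<.4)];print(nm,len(Y),Y.min(0),Y.max(0),Y.mean(0))
    im=c_["pixels"][box[0]-10:box[1]+10,box[2]-10:box[3]+10,::-1];b=im[:90,:90]
    cv2.imwrite(f"pics/crop_{nm}.png",cv2.resize(cv2.convertScaleAbs(b,alpha=2.2),(600,600),interpolation=2));print(box)
a=cv2.imread("pics/crop_scene.png");b=cv2.imread("pics/crop_top.png");cv2.imwrite("pics/cam.png",cv2.resize(np.hstack([a,b]),(800,400)))
# vase, box
X=cloud(t)
for nm,b in(("vase",(125,175,375,420)),("box",(243,286,268,325))):
    Y=X[b[0]:b[1],b[2]:b[3]].reshape(-1,3);Y=Y[Y[:,2]>.03];print(nm,Y.min(0),Y.max(0))
```

```text
ellipse ((231.3514404296875, 250.63510131835938), (63.62223434448242, 76.8519287109375), 53.973514556884766)
plane [ 0.61407412 -0.06747515  0.12852893] [ 0.94351467 -0.15921714  0.29056835] 0.001526318344077209 yaw -0.1671740257235204 lean 0.29482076360345383
face centre [ 0.61336914 -0.06674291  0.13121932]
circle -0.0027365656569600105 -0.0032519176602363586 0.08729635924100876
scene 1774 [0.49711518 0.39801117 0.12019322] [0.61841416 0.50378674 0.24800787] [0.56840923 0.44563572 0.20451343]
(95, 205, 355, 425)
top 1773 [0.49733039 0.39962208 0.15614785] [0.61599388 0.50318058 0.24906197] [0.54801149 0.44991658 0.21690491]
(165, 250, 100, 185)
vase [ 0.32219655 -0.2810791   0.03173924] [0.78971169 0.07743235 1.15094281]
box [ 0.32219655 -0.0205906   0.0414918 ] [0.47058632 0.11682878 1.15094281]
```

View pics/cam.png

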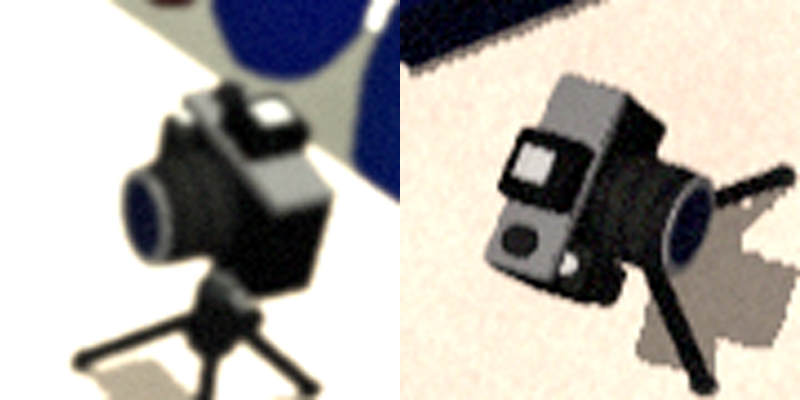

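The crops show the lens glass centre at about (146,216) on the left, which is scene pixel (377.4,133.1), and at (689,225) on the right, which is top pixel (154.6,205.1).

Run:
```python
from h import *
s=dict(np.load("scene.npz"));t=dict(np.load("top.npz"))
L=tri(ray(s,377.4,133.1),ray(t,154.6,205.1));print("lens tri",L,project(s,L),project(t,L))
for nm,c,uv,rx,ry in(("s",s,(377.4,133.1),4,8),("t",t,(154.6,205.1),4,8)):
    X=cloud(c);v,u=np.mgrid[:420,:560];
    m=(((u-uv[0])/rx)**2+((v-uv[1])/ry)**2<1)&(c["z_map"]>0);Q=X[m];cc,n,e=plane(Q);n*=-np.sign(n[1])
    print(nm,"glass",len(Q),cc,n,e,"yaw from -y",np.degrees(np.arctan2(n[0],-n[1])),"elev",np.degrees(np.arcsin(n[2])))
# body outline
X=np.concatenate([cloud(c)[b[0]:b[1],b[2]:b[3]].reshape(-1,3) for c,b in((s,(95,205,355,425)),(t,(165,250,100,185)))])
X=X[(X[:,2]>.1)&(X[:,2]<.4)&(X[:,1]>.3)]
print("top z hist",np.histogram(X[:,2],bins=np.arange(.1,.27,.01)))
h=X[:,2].max()
for lo,hi in((.205,.222),(.215,.23),(.2,.26)):
    Y=X[(X[:,2]>lo)&(X[:,2]<hi)];Y=Y[:,:2].astype(np.float32);r=cv2.minAreaRect(Y*1000);print(lo,hi,len(Y),r)
# vase/box
X=cloud(t)
for nm,b in(("vase",(125,175,375,420)),("box",(243,286,268,325))):
    Y=X[b[0]:b[1],b[2]:b[3]].reshape(-1,3);Y=Y[(Y[:,2]>.03)&(Y[:,2]<.5)];print(nm,np.percentile(Y,1,axis=0),np.percentile(Y,99,axis=0))
```

```text
lens tri [0.54088163 0.40839789 0.18988107] [[376.81320451 133.30572553]] [[154.07160844 204.75327266]]
s glass 103 [0.54407547 0.40681446 0.19295244] [-0.30243372 -0.95310948  0.01077788] 0.0011285112056363756 yaw from -y -17.604892821692367 elev 0.6175390469092922
t glass 103 [0.53983386 0.40694862 0.19024344] [-0.2521078  -0.96768597 -0.00505141] 0.0006342093490973031 yaw from -y -14.602466612271748 elev -0.28942558976030736
top z hist (array([ 35,  43,  63,  14,   5,  28, 138, 185, 225, 298, 396, 791, 790,
       243, 371,   0]), array([0.1 , 0.11, 0.12, 0.13, 0.14, 0.15, 0.16, 0.17, 0.18, 0.19, 0.2 ,
       0.21, 0.22, 0.23, 0.24, 0.25, 0.26]))
0.205 0.222 1070 ((553.0116577148438, 444.7419738769531), (86.36866760253906, 118.58007049560547), 77.0912094116211)
0.215 0.23 1231 ((553.69775390625, 448.26416015625), (88.5682144165039, 118.12586212158203), 75.55319213867188)
0.2 0.26 2591 ((553.201904296875, 447.64691162109375), (90.53929901123047, 118.51606750488281), 75.04092407226562)
vase [ 0.70108245 -0.27256049  0.04629313] [ 0.78134487 -0.18549376  0.17447048]
box [ 0.37203013 -0.01620242  0.04601839] [0.46662368 0.11332984 0.06569085]
```

Add to h.py:
```python
from scipy.spatial.transform import Rotation as Ro
def go(s,p,R):
    R0=np.array(s["ee_rot"]);d=R0.T@(np.array(p)-s["tcp_pos"]);w=np.degrees(Ro.from_matrix(R0.T@R).as_rotvec())
    print("delta",np.round(d,4),"rv",np.round(w,2),"|d|",np.linalg.norm(d).round(3),"|w|",np.linalg.norm(w).round(1))
nP=np.array([0.9435,-.1592,.2906]);nP/=np.linalg.norm(nP)
upP=np.array([0,0,1])-nP*nP[2];upP/=np.linalg.norm(upP)
CP=np.array([.613,-.064,.127])-.004*nP
RG=np.c_[np.cross(-nP,-upP),-nP,-upP]
```

Run:
```python
from h import *
from station import r, capture, sense
t=dict(np.load("top.npz"));sc=dict(np.load("scene.npz"))
lat=np.cross(nP,upP)
for q in(CP,CP+.085*upP,CP+.085*lat,CP-.085*lat): print(q,"top",project(t,q),"scene",project(sc,q))
s=sense();go(s,CP+.17*upP,RG)
go(s,np.array(s["tcp_pos"])+[.0,0,.12],np.array(s["ee_rot"]))
i=t["pixels"][170:240,300:385,::-1];cv2.imwrite("pics/ptop.png",cv2.resize(cv2.convertScaleAbs(i,alpha=2),None,fx=8,fy=8,interpolation=2))
```

```text
[ 0.60922597 -0.0633632   0.12583759] top [[339.45797809 190.97967462]] scene [[231.89034365 250.19608315]]
[ 0.58486909 -0.05925337  0.20716933] top [[342.31268927 191.68456294]] scene [[224.89515873 217.90800213]]
[ 0.59508354 -0.14717842  0.12583759] top [[370.75073181 197.02953929]] scene [[194.75580533 263.43664842]]
[0.6233684  0.02045203 0.12583759] top [[308.38153037 184.97162863]] scene [[267.4268976  237.52528979]]
delta [-0.4958  0.3577 -0.0663] rv [ 15.54  -8.46 -57.33] |d| 0.615 |w| 60.0
delta [ 0.      0.0002 -0.12  ] rv [0. 0. 0.] |d| 0.12 |w| 0.0
```

View pics/ptop.png

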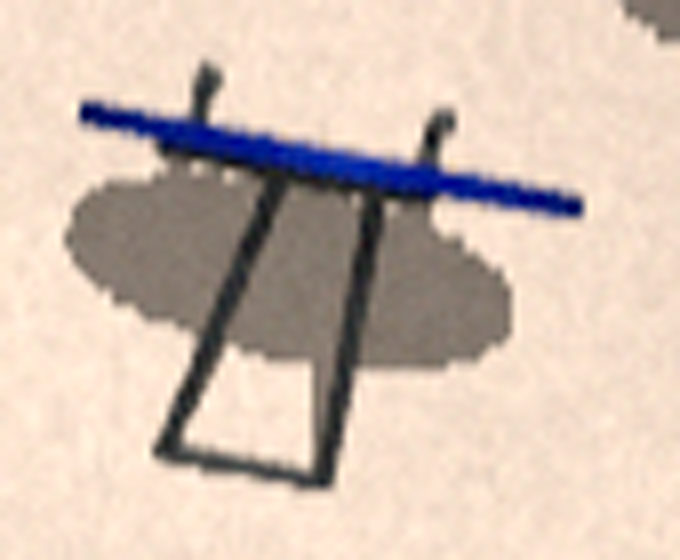

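The enlarged top view shows the blue rim running from (80,110) to (583,207). That is full-image (310,183.8) to (372.9,195.9), so the yaw agrees and the centre should shift by about +2 mm in x and -4 mm in y.

Units first: shifts go in shares of 0.4 m and turns go in shares of pi/2 rad. So -0.2 m / 0.4 = -0.5, -0.12 m / 0.4 = -0.3, -35 degrees / 90 = -0.3889.

```bash
sed -i 's/\[.613,-.064,.127\]/[.615,-.0675,.127]/' h.py
```

>>> steer_hand(ticks={"finger_gap": [1, 1, 1, 1, 1, 1, 1, 1], "tx": [0, 0, 0, -0.1, -0.2, -0.3, -0.4, -0.5], "ty": [0, 0, 0, 0.075, 0.15, 0.225, 0.3, 0.375], "tz": [-0.125, -0.25, -0.3, -0.3, -0.3, -0.3, -0.3, -0.3], "rx": [0, 0, 0, 0.0222, 0.0444, 0.0667, 0.0889, 0.1], "ry": [0, 0, 0, -0.0111, -0.0222, -0.0333, -0.0444, -0.0556], "rz": [0, 0, 0, -0.0778, -0.1556, -0.2333, -0.3111, -0.3889]})

```text
time_s: 0.9
tcp_pos: [0.3677, -0.3589, 0.3424]
ee_rot: [[-0.526, -0.834, 0.166], [-0.85, 0.524, -0.062], [-0.035, -0.173, -0.984]]
wrist_force: [0.7, -1.1, 0.1]
gripper_width: 1.001
gripper_force: 0.0
```

Run:
```python
from h import *
from station import r, capture, sense
s=sense();go(s,CP+.17*upP,RG);print(s["joints"])
```

```text
delta [-0.3557  0.0042  0.0668] rv [  6.42  -3.21 -22.07] |d| 0.362 |w| 23.2
[-26.91202684   2.28531435  -8.33108752  -1.22684906 -69.25998239
  -4.71295599]
```

In the tool's units: -0.356 m / 0.4 = -0.89, 0.066 m / 0.4 = 0.165, -22 degrees / 90 = -0.2444.

>>> steer_hand(ticks={"finger_gap": [1, 1, 1, 1, 1, 1, 1, 1], "tx": [-0.89, -0.89, -0.89, -0.89, -0.89, -0.89, -0.89, -0.89], "ty": [0.01, 0.01, 0.01, 0.01, 0.01, 0.01, 0.01, 0.01], "tz": [0.165, 0.165, 0.165, 0.165, 0.165, 0.165, 0.165, 0.165], "rx": [0.0711, 0.0711, 0.0711, 0.0711, 0.0711, 0.0711, 0.0711, 0.0711], "ry": [-0.0356, -0.0356, -0.0356, -0.0356, -0.0356, -0.0356, -0.0356, -0.0356], "rz": [-0.2444, -0.2444, -0.2444, -0.2444, -0.2444, -0.2444, -0.2444, -0.2444]})

```text
time_s: 1.7
tcp_pos: [0.5653, -0.0581, 0.2874]
ee_rot: [[-0.168, -0.944, 0.283], [-0.986, 0.161, -0.049], [0.001, -0.287, -0.958]]
wrist_force: [-0.0, -0.1, 0.1]
gripper_width: 1.0
gripper_force: 0.0
```

>>> steer_hand(ticks={"finger_gap": [1, 1], "tx": [0, 0], "ty": [0, 0], "tz": [0, 0], "rx": [0, 0], "ry": [0, 0], "rz": [0, 0]})

```text
time_s: 1.9
tcp_pos: [0.5636, -0.0619, 0.289]
ee_rot: [[-0.172, -0.943, 0.284], [-0.985, 0.165, -0.05], [0.0, -0.288, -0.958]]
wrist_force: [1.0, -0.8, -0.4]
gripper_width: 0.996
gripper_force: 0.0
```

Run:
```python
from h import *
from station import r, capture, sense
s=sense();go(s,CP+.17*upP,RG);print(s["joints"])
c=capture("wrist");np.savez("w1.npz",**c);cv2.imwrite("pics/w1.png",cv2.convertScaleAbs(c["pixels"][:,:,::-1],alpha=1.8))
lat=np.cross(nP,upP)
for q in(CP+.085*upP,CP+.085*lat,CP-.085*lat,CP+.06*(upP+lat),CP+.06*(upP-lat)): print(project(c,q))
```

```text
delta [-0.003   0.0017  0.0001] rv [ 0.14 -0.11 -0.33] |d| 0.003 |w| 0.4
[ 13.68711575   5.44177786 -17.14510752   8.39614404 -52.29567044
 -27.87288529]
[[281.22523655 222.24468887]]
[[280.3573316  124.79092919]]
[[280.90398444 267.16661176]]
[[280.79865421 151.62253804]]
[[281.21978145 270.84273488]]
```

View pics/w1.png

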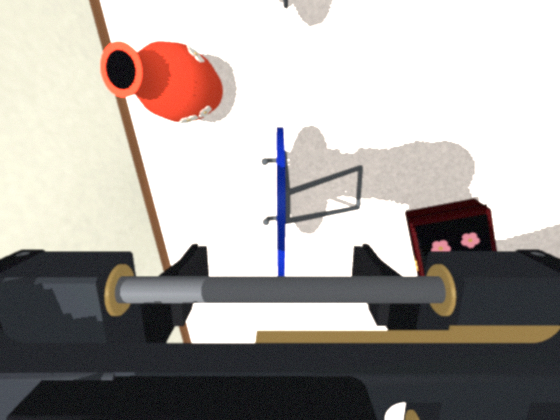

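The wrist view shows the plate edge-on at column 281. It sits midway between the fingers (205 and 355), is parallel to the image's vertical, and ends at row 127. I'll descend along the plate.

In the tool's units: 0.125 m / 0.4 = 0.3125, 0.03 m / 0.4 = 0.075, -0.3 degrees / 90 = -0.0033.

>>> steer_hand(ticks={"finger_gap": [1, 1, 1, 1, 1, 1], "tx": [-0.005, -0.005, -0.005, -0.005, -0.005, -0.005], "ty": [0.005, 0.005, 0.005, 0.005, 0.005, 0.005], "tz": [0.075, 0.15, 0.225, 0.275, 0.3125, 0.3125], "rx": [0, 0, 0, 0, 0, 0], "ry": [0, 0, 0, 0, 0, 0], "rz": [0, -0.0033, -0.0033, -0.0033, -0.0033, -0.0033]})

```text
time_s: 2.55
tcp_pos: [0.5965, -0.0674, 0.1672]
ee_rot: [[-0.17, -0.945, 0.281], [-0.985, 0.162, -0.051], [0.003, -0.285, -0.958]]
wrist_force: [0.3, -0.1, -0.6]
gripper_width: 0.998
gripper_force: 0.0
```

>>> steer_hand(ticks={"finger_gap": [0.5, 0.3, 0.2, 0, 0, 0, 0, 0], "tx": [0, 0, 0, 0, 0, 0, 0, 0], "ty": [0, 0, 0, 0, 0, 0, 0, 0], "tz": [0, 0, 0, 0, 0, 0, 0, 0], "rx": [0, 0, 0, 0, 0, 0, 0, 0], "ry": [0, 0, 0, 0, 0, 0, 0, 0], "rz": [0, 0, 0, 0, 0, 0, 0, 0]})

```text
time_s: 3.35
tcp_pos: [0.5981, -0.0654, 0.1691]
ee_rot: [[-0.167, -0.944, 0.285], [-0.986, 0.16, -0.05], [0.001, -0.289, -0.957]]
wrist_force: [-0.3, -0.7, 0.3]
gripper_width: 0.359
gripper_force: 0.0
```

```bash
python3 -c "
from h import *
from station import r, capture, sense
s=sense();go(s,CP+.045*upP,RG);print(s['tcp_pos'])"
```

```text
delta [-0.0008 -0.      0.0002] rv [ 0.09 -0.09 -0.02] |d| 0.001 |w| 0.1
[ 0.59810819 -0.06543101  0.16909335]
```

>>> steer_hand(ticks={"finger_gap": [0, 0, 0, 0, 0, 0, 0, 0], "tx": [0, 0, 0, 0, 0, 0, 0, 0], "ty": [0, 0, 0, 0, 0, 0, 0, 0], "tz": [0, 0, 0, 0, 0, 0, 0, 0], "rx": [0, 0, 0, 0, 0, 0, 0, 0], "ry": [0, 0, 0, 0, 0, 0, 0, 0], "rz": [0, 0, 0, 0, 0, 0, 0, 0]})

```text
time_s: 4.15
tcp_pos: [0.599, -0.0653, 0.1696]
ee_rot: [[-0.167, -0.943, 0.287], [-0.986, 0.159, -0.049], [0.001, -0.291, -0.957]]
wrist_force: [4.2, -0.8, -0.2]
gripper_width: 0.088
gripper_force: 29.9
```

In the tool's units: -0.12 m / 0.4 = -0.3, -0.09 m / 0.4 = -0.225.

>>> steer_hand(ticks={"finger_gap": [0, 0, 0, 0, 0, 0], "tx": [0, 0, 0, 0, 0, 0], "ty": [0, 0, 0, 0, 0, 0], "tz": [-0.025, -0.075, -0.15, -0.225, -0.3, -0.3], "rx": [0, 0, 0, 0, 0, 0], "ry": [0, 0, 0, 0, 0, 0], "rz": [0, 0, 0, 0, 0, 0]})

```text
time_s: 4.75
tcp_pos: [0.5638, -0.0595, 0.2879]
ee_rot: [[-0.167, -0.942, 0.289], [-0.986, 0.16, -0.049], [-0.0, -0.294, -0.956]]
wrist_force: [0.7, -0.9, -1.5]
gripper_width: 0.089
gripper_force: 30.0
```

Add to h.py:
```python
yaw=np.radians(15.3);n=np.array([-np.sin(yaw),-np.cos(yaw),0]);L=np.array([.5408,.4078,.190]);F=L+.2*n
xp=-n;zp=np.array([0,0,1.]);RF=np.c_[np.cross(-xp,-zp),-xp,-zp]
```

```bash
python3 -c "
from h import *
from station import r, capture, sense
s=sense();go(s,F+.045*zp+[0,0,.03],RF);print(F)"
```

```text
delta [-0.2578  0.122  -0.0135] rv [-13.88 -12.54 -83.66] |d| 0.286 |w| 85.7
[0.48802539 0.21488852 0.19      ]
```

In the tool's units: -0.14 m / 0.4 = -0.35, -0.13 m / 0.4 = -0.325, -43 degrees / 90 = -0.4778.

>>> steer_hand(ticks={"finger_gap": [0, 0, 0, 0, 0, 0, 0, 0], "tx": [-0.025, -0.075, -0.125, -0.175, -0.225, -0.275, -0.325, -0.35], "ty": [0.0125, 0.035, 0.0575, 0.08, 0.105, 0.13, 0.1525, 0.165], "tz": [0, -0.005, -0.0075, -0.01, -0.0125, -0.015, -0.0175, -0.0175], "rx": [-0.0067, -0.0178, -0.0289, -0.04, -0.0511, -0.0622, -0.0733, -0.0789], "ry": [-0.0056, -0.0167, -0.0267, -0.0378, -0.0478, -0.0578, -0.0678, -0.0722], "rz": [-0.0389, -0.1111, -0.1778, -0.2444, -0.3111, -0.3778, -0.4444, -0.4778]})

```text
time_s: 5.55
tcp_pos: [0.521, 0.0901, 0.2688]
ee_rot: [[0.558, -0.818, 0.14], [-0.828, -0.559, 0.031], [0.053, -0.134, -0.99]]
wrist_force: [0.9, -0.1, -1.8]
gripper_width: 0.09
gripper_force: 30.0
```

```bash
python3 -c "
from h import *
from station import r, capture, sense
s=sense();go(s,F+.045*zp+[0,0,.03],RF);print(s['joints'])"
```

```text
delta [-0.122  -0.0423  0.0031] rv [ -6.29  -5.61 -40.47] |d| 0.129 |w| 41.3
[ 28.77283748   6.44097618 -15.35749257   2.62830098 -60.29104558
   4.23961639]
```

In the tool's units: -0.122 m / 0.4 = -0.305, -0.112 m / 0.4 = -0.28, -40.5 degrees / 90 = -0.45.

>>> steer_hand(ticks={"finger_gap": [0, 0, 0, 0, 0, 0, 0, 0], "tx": [-0.0375, -0.0875, -0.1375, -0.1875, -0.2375, -0.28, -0.305, -0.305], "ty": [-0.0125, -0.03, -0.0475, -0.065, -0.0825, -0.0975, -0.105, -0.105], "tz": [0, 0.0025, 0.0025, 0.005, 0.005, 0.0075, 0.0075, 0.0075], "rx": [-0.0089, -0.02, -0.0311, -0.0422, -0.0533, -0.0633, -0.07, -0.07], "ry": [-0.0078, -0.0178, -0.0278, -0.0378, -0.0478, -0.0567, -0.0622, -0.0622], "rz": [-0.0556, -0.1278, -0.2, -0.2722, -0.3444, -0.4111, -0.45, -0.45]})

```text
time_s: 6.35
tcp_pos: [0.4888, 0.2145, 0.2652]
ee_rot: [[0.964, -0.266, 0.002], [-0.266, -0.964, -0.001], [0.002, 0.001, -1.0]]
wrist_force: [0.4, -0.0, -2.0]
gripper_width: 0.089
gripper_force: 30.0
```

>>> steer_hand(ticks={"finger_gap": [0, 0, 0], "tx": [0, 0, 0], "ty": [0, 0, 0], "tz": [0, 0, 0], "rx": [0, 0, 0], "ry": [0, 0, 0], "rz": [0, 0, 0]})

```text
time_s: 6.65
tcp_pos: [0.4901, 0.2133, 0.2675]
ee_rot: [[0.963, -0.268, 0.006], [-0.268, -0.963, 0.001], [0.006, -0.003, -1.0]]
wrist_force: [-0.2, -1.2, -1.5]
gripper_width: 0.091
gripper_force: 30.0
```

Run:
```python
from h import *
from station import r, capture, sense
s=sense();go(s,F+.045*zp,RF);print(s['joints'])
a=[]
for nm in("scene","top"):
    c=capture(nm);np.savez(nm+"2.npz",**c)
    cv2.imwrite(f"pics/{nm}2.png",c["pixels"][:,:,::-1])
    P=project(c,F+[0,0,.03])[0].astype(int);print(nm,P)
    x,y=max(0,P[0]-80),max(0,P[1]-80);print("origin",x,y)
    a.append(cv2.resize(cv2.convertScaleAbs(c["pixels"][y:y+160,x:x+160,::-1],alpha=2),(400,400),interpolation=2))
cv2.imwrite("pics/held.png",np.hstack(a))
```

```text
delta [-0.0026 -0.0009  0.0325] rv [-0.16 -0.33 -0.25] |d| 0.033 |w| 0.4
[ 41.03057734  11.26433564  -8.28858171   0.19546164 -70.12742537
  33.35155598]
scene [303 140]
origin 223 60
top [228 225]
origin 148 145
```

View pics/held.png

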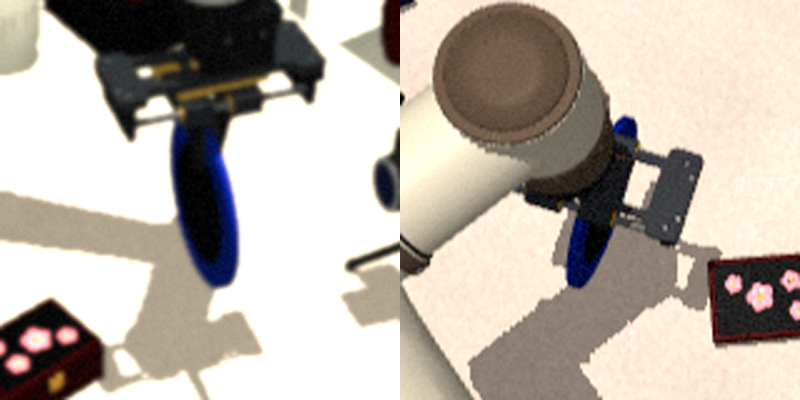

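The held view shows the plate hanging from the fingers with its black back toward the scene camera and its face toward the lens at the right edge (385,180). I'll lower it and measure it.

In the tool's units: 0.032 m / 0.4 = 0.08, 0.03 m / 0.4 = 0.075, -0.3 degrees / 90 = -0.0033.

>>> steer_hand(ticks={"finger_gap": [0, 0, 0, 0, 0], "tx": [-0.0025, -0.005, -0.005, -0.005, -0.005], "ty": [0, -0.0025, -0.0025, -0.0025, -0.0025], "tz": [0.0375, 0.075, 0.08, 0.08, 0.08], "rx": [0, -0.0011, -0.0011, -0.0011, -0.0011], "ry": [-0.0011, -0.0033, -0.0033, -0.0033, -0.0033], "rz": [0, -0.0022, -0.0022, -0.0022, -0.0022]})

```text
time_s: 7.25
tcp_pos: [0.4894, 0.2158, 0.2366]
ee_rot: [[0.965, -0.263, 0.003], [-0.263, -0.965, 0.002], [0.002, -0.003, -1.0]]
wrist_force: [-0.7, 0.0, -0.7]
gripper_width: 0.09
gripper_force: 30.0
```

Create meas.py:
```python
from h import *
from station import r, capture, sense
s=sense();go(s,F+.045*zp,RF)
c=capture("scene");t=capture("top");np.savez("s3.npz",**c);np.savez("t3.npz",**t)
P=cloud(c);D=(P-F);m=(np.linalg.norm(D,axis=2)<.08)&(D[...,2]<.005)&(c["z_map"]>0)&(abs(D@xp)<.03)
m=cv2.erode(m.astype(np.uint8),np.ones((3,3)))>0
Q=P[m];cc,nn,e=plane(Q);nn*=np.sign(nn@xp);print(len(Q),"plane",nn,e,"yaw err deg",np.degrees(np.arctan2(nn[1],nn[0])-np.arctan2(xp[1],xp[0])),"elev",np.degrees(np.arcsin(nn[2])),"offset along x of back",((Q-F)@xp).mean())
a=[]
th=np.radians(np.arange(0,360,3));cir=F+.085*(np.outer(np.cos(th),np.cross(zp,xp))+np.outer(np.sin(th),zp))
for k in(c,t):
    im=cv2.convertScaleAbs(k["pixels"][:,:,::-1],alpha=2);q=project(k,F)[0].astype(int);x,y=q[0]-50,q[1]-50
    b=cv2.resize(im[y:y+100,x:x+100],(400,400),interpolation=2)
    for off in(-.004,.004):
        for u,v in project(k,cir+off*xp): cv2.circle(b,(int((u-x+.5)*4),int((v-y+.5)*4)),1,(0,255,255) if off<0 else (0,255,0),-1)
    a.append(b)
import sys;cv2.imwrite(sys.argv[1],np.hstack(a))
```

```bash
python3 meas.py pics/m1.png
```

```text
delta [-0.0011  0.0012  0.0016] rv [-0.15 -0.13  0.03] |d| 0.002 |w| 0.2
337 plane [0.26012031 0.96544449 0.01594882] 0.0007033773856661749 yaw err deg 0.2208354616436122 elev 0.9138386308099027 offset along x of back -0.0018366856860503138
```

View pics/m1.png

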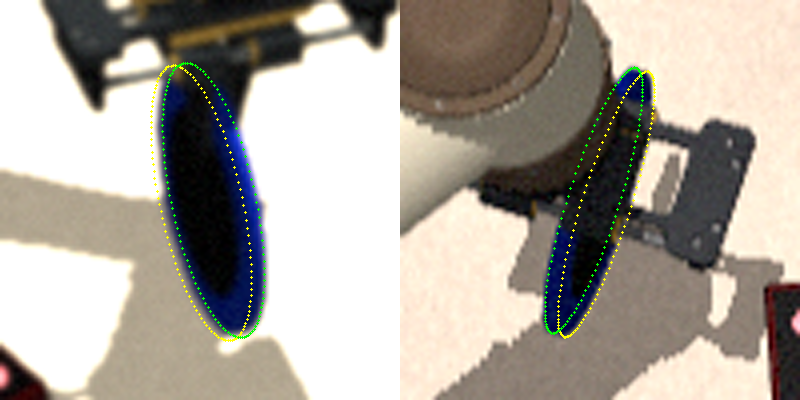

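The overlay shows the plate outline matching the predicted disc at the focus in both views to within about 2 mm, with under 1° of tilt. I'll let it settle and then hand it in.

In the tool's units: -0.001 m / 0.4 = -0.0025.

>>> steer_hand(ticks={"finger_gap": [0, 0, 0, 0, 0, 0], "tx": [0, 0, 0, 0, 0, 0], "ty": [-0.0025, 0.0025, 0.0025, 0.0025, 0.0025, 0.0025], "tz": [0.0025, 0.0025, 0.0025, 0.0025, 0.0025, 0.0025], "rx": [0, 0, 0, 0, 0, 0], "ry": [0, 0, 0, 0, 0, 0], "rz": [0, 0, 0, 0, 0, 0]})

```text
time_s: 7.95
tcp_pos: [0.4886, 0.2148, 0.2347]
ee_rot: [[0.965, -0.263, 0.001], [-0.263, -0.965, 0.001], [0.001, -0.002, -1.0]]
wrist_force: [0.6, -0.6, -1.8]
gripper_width: 0.087
gripper_force: 30.0
```

```bash
python3 meas.py pics/m2.png
python3 -c "
from station import r, capture, sense
print(r.finish_job())"
```

```text
delta [-0.0006  0.     -0.0003] rv [-0.1  -0.06  0.04] |d| 0.001 |w| 0.1
326 plane [0.26052725 0.96533756 0.01577824] 0.0008134988825146896 yaw err deg 0.19672551228546908 elev 0.9040642920280324 offset along x of back -0.0031905935909799996
the job is handed in; nothing more can be done
None
```

I handed the job in with the arm still holding the blue plate 20 cm in front of the lens: by my camera measurements it is centred to about 2–3 mm, upright, and within about 1–2° of square.

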